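Hold a field probe centred in a chassis guide hole

ROBOT

A 6-joint arm with a two-finger parallel gripper is mounted at the origin on the work surface. World frame = base frame: x ahead of the robot, y to its left, z up, the work surface at z = 0. Lengths are in mm, angles in rad, forces in N, time in s.
With the tool pointing down it reaches from about 200 to 875 mm from the base axis. Payload 3.4 kg.
Tool frame: the origin (TCP) lies at the very end of the fingers, on their centre line; the grasp point (between the pads) lies 19 mm behind it (env.grip_point_offset is the distance from the TCP to the grasp point, in mm); z points along the fingers, y is the direction in which the jaws open and shut (so a half turn about z gives the same grasp; the last joint's range is limited). The gripper opens to 94 mm and grips with 3 to 60 N. Pads are 16 mm wide; open, the fingers measure 119 mm over their backs; the gripper's body (75 mm by 177 mm) begins 78 mm behind the grasp point.
Start: joints at [-1.227, 0.276, 1.505, -0, 1.361, -0.121], TCP at [257.746, -514.036, 205.493] pointing down, gripper open.
Joint ranges: [-2.89, 2.89], [-0.75, 2.08], [0.22, 2.7], [-1.18, 4.32], [0.11, 2.71], [-2.7, 2.7]. Speed limits (rad/s): [2.57, 2.57, 3.14, 3.14, 3.14, 3.14].

INTERFACE

Orientations are given as a unit quaternion [w, x, y, z].
In Python, from workcell import sense, cams, env gives the robot as it stands.
- The arm moves only by the shell command python3 -m handwheel 'ROWS'. ROWS is JSON, a list of rows, each a list of 7 numbers: the turn, a rotation vector about the tool's x, y, z in degrees, then the shift along the tool's x, y, z in m, then the opening, from 0 (shut) to 1 (fully open). A call has 1 to 20 rows; each row is the pose to reach, as a shift and turn from the pose commanded when the call began, along the tool's axes at that moment; what a row does not reach only later rows make up. A row lasts 1/10 s, in which the tool goes at most 50 mm and 8.59 degrees, less where a joint would pass 70% of its speed; a pose out of reach is approached as far as the arm can. A call with a gripper value outside its range is refused whole. The fingers move at their own pace and stop on an object; the grip force is fixed at half the most. Time passes only in rows, so rows that repeat a pose let the fingers close. It gives the time, the measured TCP pose, the force and the opening at its end, in the units of the state.
- sense(): the state, without advancing time (a new reading comes with each control period).
- cams.read_camera(name): name is "side" or "top" or "wrist"; returns a dict with "pixels" (480x640x3 uint8, red, green, blue), "range_z" (480x640 float32, mm along the optical axis (not along the pixel's ray), 0 where there is no reading), "fx", "fy", "cx", "cy" (pixels), "dist_coeffs" ([k1, k2, p1, p2, k3] as OpenCV has them; the pictures are not rectified), "extrinsics" (4x4, takes a point from world to camera coordinates). Camera axes: x right, y up, looking along -z (the intrinsics and any distortion apply to the point x, -y, -z); pixel columns grow to the right and rows downward; lengths in mm; the calibration is good to about 2 mm. A picture is of the moment at which its call begins.
- env.job_done(): hands the job in, once; it reports no verdict.
The state is a dict: "clock": time; "joint_pos": joint angles; "dq": joint speeds; "joint_torque": joint torques, N m; "ee_pos": TCP position; "orientation": TCP orientation; "wrist_force": force on the tool from outside, world axes, zero at the start; "torque": the same for the moment, N m; "finger_gap": finger opening in mm.
Only numpy, scipy, OpenCV 4.12 (cv2) and the standard library are available. Lean on these libraries where they do the work, as an engineer would, in place of code of your own. Each camera call takes 0.05 s, during which the arm holds its last target. There are 200 camera calls.

TASK

Pull the orange shipping plug out of the blue-rimmed guide hole in the aluminium chassis and stand it, shaft down, in the green parking tube. Then take the black probe from its grey stand and lower its rod down through the guide hole without ever touching the chassis, until the red band is level with the mouth of the hole. Finish while still holding it there by its handle, upright, still and centred in the hole, with the loose things around left where they are.

Things in the scene. Friction and masses are not known exactly. Their poses are not given: they have to be found in the camera images.
- chassis: Two-deck aluminium chassis, fixed. Origin on the table under the guide hole's axis; z up. Decks span own x -60 to +180 mm, y +-60 mm; upper deck's top 84 mm above the table, threaded rods at its corners (to 90 mm), three steel knobs (18 mm wide, tops at 100 mm) in a row at own x = +145 mm. Below the hole a small disc on the lower deck, its top 18 mm above the table.
- hole_mouth (a point): Centre of the guide hole's mouth, 95 mm above the table, z up. The hole is a vertical round bore of 24 mm diameter and 20 mm length in a blue bush of 46 mm outer diameter that stands 11 mm proud of the upper deck; open below it.
- plug: Loose orange plug, about 60 g: round flange 42 mm in diameter, 5 mm thick; round grip 24 mm in diameter, 40 mm tall above it; shaft 18 mm in diameter, 50 mm long below it. Origin at the centre of the flange's underside, z up along the grip. At the start the flange rests on the blue bush, shaft in the hole.
- tube_rim (a point): Centre of the top rim of the green parking tube, z up; 70 mm above the table. Upright round tube fixed to the bench, 40 mm outside and 28 mm inside, 64 mm deep inside, on a foot 68 mm in diameter. Parked, the plug's flange rests on this rim.
- probe_stand: Grey block, 46 x 46 mm and 95 mm tall on a 66 mm square foot, fixed to the bench; origin at the centre of its underside on the table, z up. In its top a 15 mm hole, 88 mm deep, takes the probe's rod.
- probe: Loose probe, about 120 g: square black handle 24 x 24 mm, 70 mm tall, yellow stripe near its top; below it a steel rod 8 mm in diameter, 80 mm long, on the same axis. Origin at the centre of the handle's underside, z up, x and y square to the handle's faces. At the start it stands upright, handle's underside on the stand's top, 95 mm above the table.
- probe_band (a point): Middle of the red band (8 mm tall) on the probe's rod, on its axis, 45 mm below the handle's underside and 35 mm above the tip; axes as the probe's.
- probe_tip (a point): Lower end of the probe's rod, 80 mm below the handle's underside; axes as the probe's.
- solder_spool: Bystander: upright spool of solder, green with silver windings, 58 mm in diameter, 54 mm tall, loose; origin at the centre of its underside.
- cell_holder: Bystander: black open cell holder with two copper-coloured cells, 60 x 36 x 18 mm, loose; origin at the centre of its underside.
- adapter: Bystander: black power adapter, 45 x 60 x 28 mm, loose; origin at the centre of its underside.
Not all that is in view belongs to the job. Leave any yellow look-alike of the plug alone.

How it is judged (in metres and radians):
On the way, in this order (a step that is already met when the one before it is completed fails the run):
1. the plug stands in the parking tube, flange on its rim, and is let go (horizontal distance between plug and tube_rim below 0.009 m and z of plug in the frame of tube_rim between -0.004 and 0.005 m and angle between plug's own z axis and vertical below 0.1 rad and contact force between the fingers and plug below 0.1 N), for 0.2 s.
2. the probe is lifted clear of its stand (height (world z) of probe_tip above 0.096 m and contact force between the fingers and probe above 0.5 N), for 0.1 s.
At the end, for the whole second after the job is handed in: Fingers hold the probe: band and tip within 5 mm of the hole axis, band within 7 mm of the mouth height, upright within 0.1 rad, under 15 mm/s, off the chassis. Plug let go in the tube, flange on the rim (+5/-4 mm, 9 mm sideways, 0.1 rad) (all of step 1 and horizontal distance between each of probe_band, probe_tip and hole_mouth below 0.005 m and z of probe_band in the frame of hole_mouth between -0.007 and 0.007 m and angle between probe's own z axis and vertical below 0.1 rad and linear speed of probe below 0.015 m/s and contact force between the fingers and probe above 0.5 N and contact force between probe and chassis below 0.05 N); the arm keeps its last pose, push and grip.
It fails at once if the probe touches the chassis (contact force between probe and chassis above 0.2 N).
It fails at once if a bystander is moved by more than 15 mm (distance of any of solder_spool, cell_holder, adapter from where it was at the start of the episode above 0.015 m).
It also fails if it takes over 53 s, if anything falls off the work surface, if the arm or the gripper's body presses on something with over 40 N, if the wrist force passes 120 N, or if a joint passes its speed limit or range.

## Working session

There is one attempt and no reset: what is moved stays moved. The work goes in short steps, Python scripts to look and compute and a shell command to move; the robot and the scene stay as the last step left them, time stands still between calls to the robot, and variables do not carry over. Pictures are saved under pics/ and viewed, about 8 in all and at most 12, crops included, and the job is handed in when it is done.

```bash
mkdir -p pics; ls; cat > h.py <<'E'
import numpy as np, cv2, pickle
from workcell import sense, cams, env
def grab(n, save=None):
    c=cams.read_camera(n)
    if save: cv2.imwrite('pics/'+save, c['pixels'][:,:,::-1])
    return c
def pts(c, uv):
    uv=np.array(uv,float).reshape(-1,2)
    K=np.array([[c['fx'],0,c['cx']],[0,c['fy'],c['cy']],[0,0,1]])
    n=cv2.undistortPoints(uv.reshape(-1,1,2),K,np.array(c['dist_coeffs'],float)).reshape(-1,2)
    return n
def ray(c, uv):
    n=pts(c,uv); E=np.array(c['extrinsics']); R,t=E[:3,:3],E[:3,3]
    d=np.c_[n[:,0],-n[:,1],-np.ones(len(n))]@R
    return -R.T@t, d     # point = o + z*d , z = range along axis
def at_z(c,uv,z):
    o,d=ray(c,uv); s=(z-o[2])/d[:,2]; return o+s[:,None]*d
def world(c,mask=None):
    v,u=np.nonzero((c['range_z']>0) if mask is None else (mask&(c['range_z']>0)))
    o,d=ray(c,np.c_[u,v]); return o+c['range_z'][v,u][:,None]*d, u, v
E
python3 - <<'E'
from h import *
for n in('top','side'):
    c=grab(n,n+'0.png'); pickle.dump(c,open(n+'0.pkl','wb')); print(n,c['fx'],c['dist_coeffs'],np.round(c['extrinsics'],3).tolist())
print(sense()['clock'],sense()['ee_pos'],sense()['orientation'])
E
```

```text
pics
top 443.1011828434686 [-0.00130831  0.          0.          0.          0.        ] [[-0.022, -0.999, -0.026, 77.812], [0.997, -0.024, 0.07, -540.233], [-0.071, -0.024, 0.997, -1135.293], [0.0, 0.0, 0.0, 1.0]]
side 605.2487358144173 [-0.03764518  0.          0.          0.          0.        ] [[0.964, -0.267, -0.015, -507.595], [0.173, 0.579, 0.797, -218.063], [-0.204, -0.77, 0.604, -1176.007], [0.0, 0.0, 0.0, 1.0]]
0.1 [ 257.56120731 -513.54375934  204.714675  ] [-7.92719972e-04  9.73116013e-01  2.30314109e-01 -8.85356875e-05]
```

View pics/top0.png

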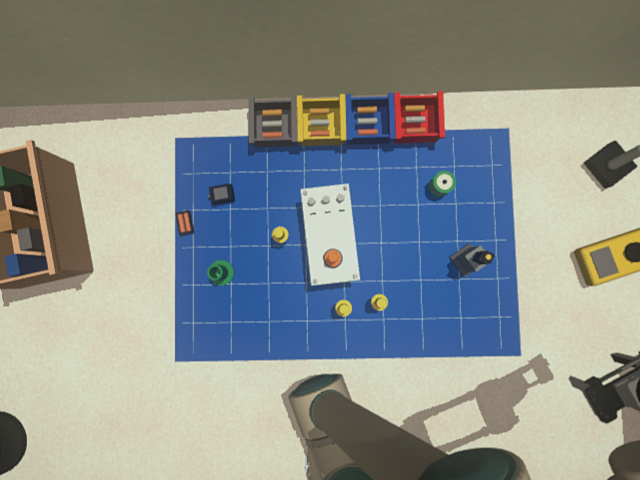

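View pics/side0.png

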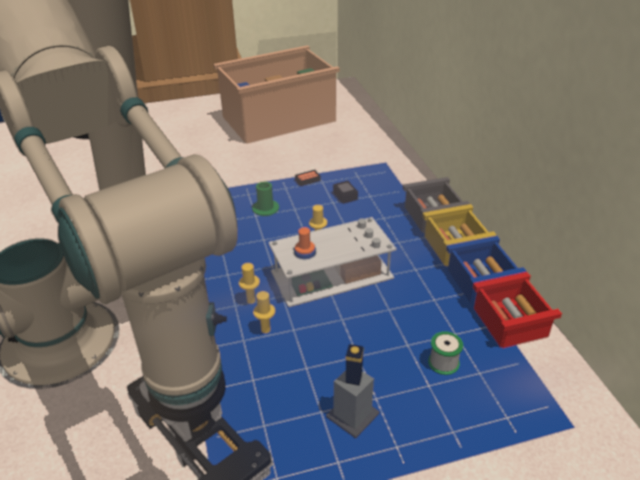

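The top image shows the orange plug at (333,258) in the chassis and the green tube at (220,272). The probe is at (487,257), on its stand at (470,265). Possible confusions with the plug are the yellow look-alikes at (280,235), (344,309) and (379,303); I choose the orange one. Bystanders are the spool (444,183), the cell holder (184,222) and the adapter (221,194).

```bash
python3 - <<'E'
from h import *
c=pickle.load(open('top0.pkl','rb')); s=pickle.load(open('side0.pkl','rb'))
def seg(c,lo,hi,box):
    h=cv2.cvtColor(c['pixels'],cv2.COLOR_RGB2HSV); m=cv2.inRange(h,lo,hi)>0
    k=np.zeros_like(m); x0,y0,x1,y1=box; k[y0:y1,x0:x1]=1; return m&k
def rep(name,m,c):
    p,u,v=world(c,m); 
    print(name,len(p),'px',u.mean().round(1),v.mean().round(1),'med',np.median(p,0).round(1),'min',np.percentile(p,3,axis=0).round(1),'max',np.percentile(p,97,axis=0).round(1))
    return p
for nm,cc,b,t in(('top',c,(315,240,352,275),(200,255,240,290)),('side',s,(285,220,325,260),(245,175,285,220))):
    rep(nm+' plug',seg(cc,(4,120,80),(14,255,255),b),cc)
    rep(nm+' tube',seg(cc,(50,80,30),(85,255,255),t),cc)
# probe from depth
for nm,cc,b in(('top',c,(445,235,505,285)),('side',s,(325,340,385,435))):
    k=np.zeros((480,640),bool);k[b[1]:b[3],b[0]:b[2]]=1
    p,u,v=world(cc,k)
    for z0,z1 in((155,175),(100,155),(85,102),(40,85)):
        q=p[(p[:,2]>z0)&(p[:,2]<z1)]
        if len(q): print(nm,'probe z',z0,z1,len(q),q.mean(0).round(1),q.min(0).round(1),q.max(0).round(1))
# chassis deck corners: white mask
h=cv2.cvtColor(c['pixels'],cv2.COLOR_RGB2HSV)
k=np.zeros((480,640),bool);k[170:295,290:370]=1
p,u,v=world(c,k); m=(p[:,2]>74)&(p[:,2]<92)
r=cv2.minAreaRect(p[m][:,:2].astype(np.float32)); print('chassis',r,np.median(p[m][:,2]))
im=np.hstack([cv2.resize(s['pixels'][165:365,220:420],(400,400)),cv2.resize(c['pixels'][180:330,260:410],(400,400))])
cv2.imwrite('pics/crop0.png',im[:,:,::-1])
E
```

```text
top plug 212 px 332.5 257.6 med [506.7  29.7 101.8] min [489.5  12.4  97.2] max [523.6  46.9 142.5]
top tube 466 px 220.5 272.3 med [479.6 319.2   9.1] min [451.2 295.7   2.3] max [507.1 343.3  71.6]
side plug 294 px 304.3 241.8 med [507.3  20.3 111.1] min [492.5  10.7  96.8] max [524.7  34.8 139.9]
side tube 210 px 266.6 205.5 med [482.9 307.9   6. ] min [452.3 292.8   1.3] max [510.8 332.3  70.1]
top probe z 155 175 132 [ 497.2 -318.2  164.3] [ 481.9 -333.8  155.4] [ 513.8 -303.8  170.2]
top probe z 100 155 105 [ 496.8 -311.6  127.4] [ 482.1 -323.9  100.2] [ 512.9 -304.3  154.7]
top probe z 85 102 214 [ 496.2 -311.9   94.5] [ 467.2 -336.6   85.5] [ 527.7 -289.8  101.9]
top probe z 40 85 131 [ 494.8 -304.4   62.8] [ 465.3 -327.4   40.4] [ 528.5 -288.7   84.3]
side probe z 155 175 246 [ 498.9 -323.1  162.7] [ 484.2 -336.9  155.1] [ 516.3 -307.4  168.1]
side probe z 100 155 387 [ 496.  -329.7  128. ] [ 483.6 -338.   100.2] [ 515.3 -316.9  154.7]
side probe z 85 102 561 [ 496.7 -330.    93.3] [ 467.6 -354.9   85.3] [ 531.5 -297.7  101.9]
side probe z 40 85 682 [ 493.9 -336.7   63. ] [ 467.5 -354.3   40. ] [ 531.9 -312.    85. ]
chassis ((566.2317504882812, 34.77682876586914), (240.31008911132812, 120.12876892089844), 5.205623626708984) 84.08111778085959
```

View pics/crop0.png

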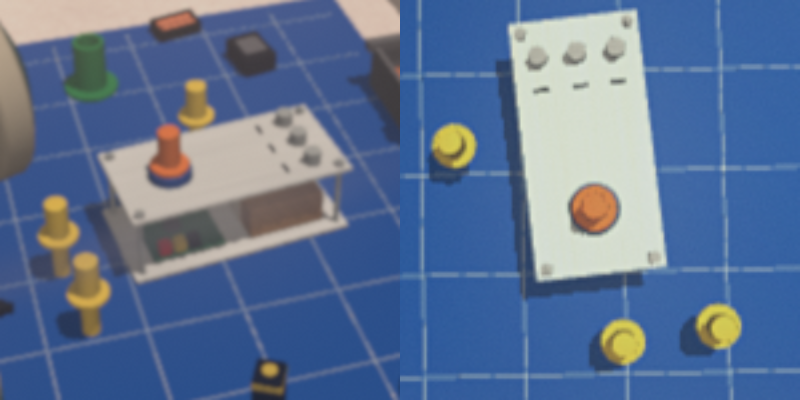

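The crop confirms the choice: the orange plug sits on the blue bush in the chassis. All three yellow ones stand outside it. I'm moving above the plug now and squaring the tool yaw to the world.

```bash
python3 -m handwheel '[[0,0,8,0.039,-0.031,0,1],[0,0,16,0.078,-0.062,0,1],[0,0,24,0.117,-0.093,0,1],[0,0,26.6,0.156,-0.125,0,1],[0,0,26.6,0.194,-0.156,0,1],[0,0,26.6,0.233,-0.187,0,1],[0,0,26.6,0.272,-0.218,0,1],[0,0,26.6,0.311,-0.249,0,1],[0,0,26.6,0.35,-0.28,0,1],[0,0,26.6,0.389,-0.312,0,1],[0,0,26.6,0.427,-0.343,0,1],[0,0,26.6,0.466,-0.374,0,1],[0,0,26.6,0.466,-0.374,0,1],[0,0,26.6,0.466,-0.374,0,1],[0,0,26.6,0.466,-0.374,0,1]]'; python3 - <<'E'
from h import *
c=grab('wrist','w1.png'); pickle.dump(c,open('w1.pkl','wb')); s=sense();print(s['ee_pos'],s['orientation'],s['joint_pos'],s['finger_gap'])
E=np.array(c['extrinsics']); print(c['fx'],(-E[:3,:3].T@E[:3,3]).round(1),E[:3,:3].round(2).tolist())
h=cv2.cvtColor(c['pixels'],cv2.COLOR_RGB2HSV); m=cv2.inRange(h,(4,120,80),(14,255,255))>0
p,u,v=world(c,m)
for a,b in((135,150),(97,105)):
    q=p[(p[:,2]>a)&(p[:,2]<b)]
    if len(q)>20: print(len(q),cv2.minEnclosingCircle(q[:,:2].astype(np.float32)),np.median(q[:,2]))
# refine tube with existing top/side pictures
for n in('top','side'):
    c=pickle.load(open(n+'0.pkl','rb'));h=cv2.cvtColor(c['pixels'],cv2.COLOR_RGB2HSV);m=cv2.inRange(h,(50,80,30),(85,255,255))>0
    m[:,300:]=0; p,u,v=world(c,m)
    for a,b in((62,78),(0,12)):
        q=p[(p[:,2]>a)&(p[:,2]<b)&(abs(p[:,0]-480)<60)&(abs(p[:,1]-319)<60)]; print(n,len(q),cv2.minEnclosingCircle(q[:,:2].astype(np.float32)),np.median(q[:,2]))
E
```

```text
clock: 1.6
ee_pos: [506.0, 28.4, 205.1]
orientation: [0.0, 1.0, 0.0, -0.001]
wrist_force: [0.1, 0.0, 0.4]
finger_gap: 93.6
[505.97482851  27.94951842 205.22853865] [ 3.12698559e-04  9.99999728e-01 -4.93996740e-04 -4.49635531e-04] [-8.16596995e-02  1.73596574e-01  1.64406779e+00 -7.17863751e-04
  1.32477396e+00  1.49029975e+00] 93.96428126831711
352.70726374246675 [574.3  29.  384.5] [[0.0, -1.0, 0.0], [0.97, 0.0, -0.24], [0.24, 0.0, 0.97]]
105 ((508.6012878417969, 29.938642501831055), 11.863452911376953) 138.66924748873652
173 ((508.66241455078125, 30.151594161987305), 20.692964553833008) 100.20432774616853
top 116 ((477.8087463378906, 324.6474609375), 19.82309341430664) 69.22566977809356
top 258 ((479.07916259765625, 324.8841857910156), 33.5391731262207) 6.554130418724867
side 36 ((482.8072204589844, 322.3096923828125), 20.524551391601562) 68.63592104679168
side 161 ((482.1392822265625, 322.990234375), 33.87690734863281) 5.173984982605248
```

View pics/w1.png

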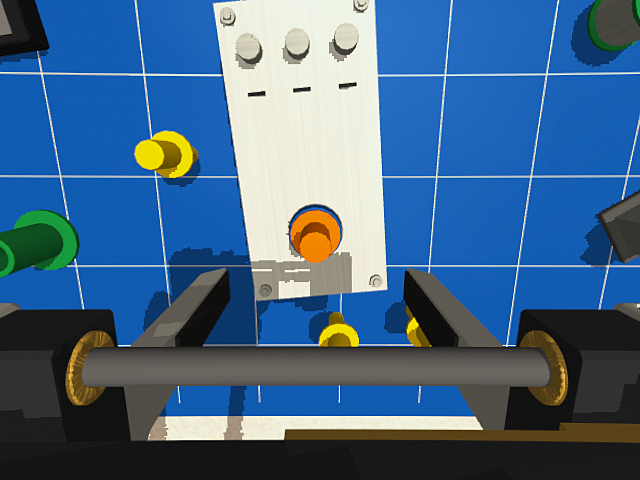

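The wrist view shows the plug at (315,235), between the yellow ones and nearly under the tool at about (508.5,30). I'm going down, closing and lifting straight up.

```bash
python3 -m handwheel '[[0,0,0,0.002,-0.002,0.03,1],[0,0,0,0.002,-0.002,0.06,1],[0,0,0,0.002,-0.002,0.08,1],[0,0,0,0.002,-0.002,0.1,1],[0,0,0,0.002,-0.002,0.1,1],[0,0,0,0.002,-0.002,0.1,1],[0,0,0,0.002,-0.002,0.1,0],[0,0,0,0.002,-0.002,0.1,0],[0,0,0,0.002,-0.002,0.1,0],[0,0,0,0.002,-0.002,0.1,0],[0,0,0,0.002,-0.002,0.1,0],[0,0,0,0.002,-0.002,0.1,0],[0,0,0,0.002,-0.002,0.1,0],[0,0,0,0.002,-0.002,0.1,0]]'; python3 -c "
from h import *
s=sense();print(s['ee_pos'],s['orientation'],s['finger_gap'],s['wrist_force'])"
```

```text
clock: 3.05
ee_pos: [508.6, 31.2, 105.4]
orientation: [0.0, 1.0, 0.0, -0.0]
wrist_force: [0.3, -0.7, 0.7]
finger_gap: 33.6
[508.61994473  31.21496806 105.381916  ] [ 4.38827829e-05  9.99999946e-01  3.18084791e-04 -6.49750231e-05] 33.59461943400483 [ 0.25552589 -0.68421401  0.73120725]
```

```bash
python3 -m handwheel '[[0,0,0,0,0,0,0],[0,0,0,0,0,0,0],[0,0,0,0,0,0,0],[0,0,0,0,0,0,0],[0,0,0,0,0,0,0],[0,0,0,0,0,-0.01,0],[0,0,0,0,0,-0.03,0],[0,0,0,0,0,-0.05,0],[0,0,0,0,0,-0.07,0],[0,0,0,0,0,-0.08,0],[0,0,0,0,0,-0.08,0],[0,0,0,0,0,-0.08,0]]'; python3 - <<'E'
from h import *
c=grab('wrist','w2.png'); pickle.dump(c,open('w2.pkl','wb')); s=sense();print(s['ee_pos'],s['finger_gap'],s['wrist_force'])
p,u,v=world(c)
t=(p[:,2]>89)&(p[:,2]<100)&(np.hypot(p[:,0]-508,p[:,1]-30)<40)
print('bush',t.sum(),cv2.minEnclosingCircle(p[t][:,:2].astype(np.float32)),np.median(p[t][:,2]))
t=(p[:,2]>78)&(p[:,2]<88)&(p[:,0]>430)&(abs(p[:,1]-40)<110)
print('deck',cv2.minAreaRect(p[t][:,:2].astype(np.float32)))
E
```

```text
clock: 4.25
ee_pos: [508.3, 31.2, 185.1]
orientation: [-0.0, 1.0, 0.0, -0.0]
wrist_force: [-0.3, -0.5, -0.7]
finger_gap: 23.6
[507.93550452  31.23897528 184.61757902] 23.12300775481123 [-0.14452622 -0.17449725 -1.12677731]
bush 1180 ((508.615966796875, 29.979448318481445), 22.841732025146484) 94.96011475129217
deck ((563.8702392578125, 62.05105972290039), (237.25869750976562, 173.75466918945312), 5.248390197753906)
```

View pics/w2.png

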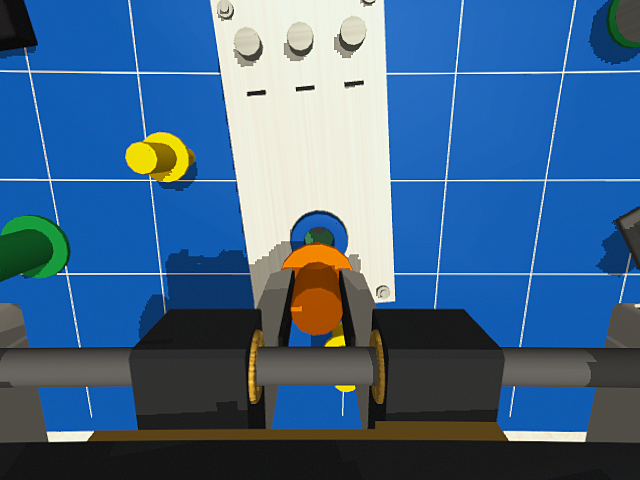

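The plug is out and held upright, at (315,300). The empty bush is at (318,235), about (508.6,30). Next I go close to the tube, stopping short for a clear look.

```bash
python3 -m handwheel '[[0,0,0,-0.008,-0.03,0,0],[0,0,0,-0.018,-0.075,0,0],[0,0,0,-0.028,-0.12,0,0],[0,0,0,-0.038,-0.165,0,0],[0,0,0,-0.05,-0.21,0,0],[0,0,0,-0.06,-0.255,0,0],[0,0,0,-0.068,-0.28,0,0],[0,0,0,-0.068,-0.292,0,0],[0,0,0,-0.068,-0.292,0,0],[0,0,0,-0.068,-0.292,0,0],[0,0,0,-0.068,-0.292,0,0],[0,0,0,-0.068,-0.292,0,0]]'; python3 - <<'E'
from h import *
c=grab('wrist','w3.png'); pickle.dump(c,open('w3.pkl','wb')); s=sense();print(s['ee_pos'],s['finger_gap'],s['wrist_force'])
p,u,v=world(c); n=lambda a,b,r:(p[:,2]>a)&(p[:,2]<b)&(np.hypot(p[:,0]-480,p[:,1]-323)<r)
for a,b in((62,75),(2,12)):
    q=p[n(a,b,45)]; print(len(q),cv2.minEnclosingCircle(q[:,:2].astype(np.float32)) if len(q) else '',np.median(q[:,2]))
h=cv2.cvtColor(c['pixels'],cv2.COLOR_RGB2HSV); m=cv2.inRange(h,(4,120,60),(14,255,255))>0
q,u,v=world(c,m)
for z in range(110,200,10):
    t=q[(q[:,2]>z)&(q[:,2]<=z+10)]
    if len(t)>5: print(z,len(t),t.min(0).round(1),t.max(0).round(1))
E
```

```text
clock: 5.5
ee_pos: [441.0, 321.8, 185.4]
orientation: [0.0, 1.0, -0.001, 0.0]
wrist_force: [-0.6, -0.6, -1.1]
finger_gap: 23.4
[440.96471552 322.00252578 185.48531477] 23.064878053767973 [ 0.16848749 -0.02822264 -1.37939497]
939 ((480.2052917480469, 325.91204833984375), 19.860816955566406) 69.85470404489263
2421 ((480.04345703125, 322.9703369140625), 44.892601013183594) 6.118407668350983
170 130 [442.2 303.9 176. ] [461.4 341.3 180. ]
180 282 [440.7 303.3 180. ] [461.5 341.8 189.8]
190 269 [442.6 303.9 190.1] [452.7 334.1 200. ]
```

View pics/w3.png

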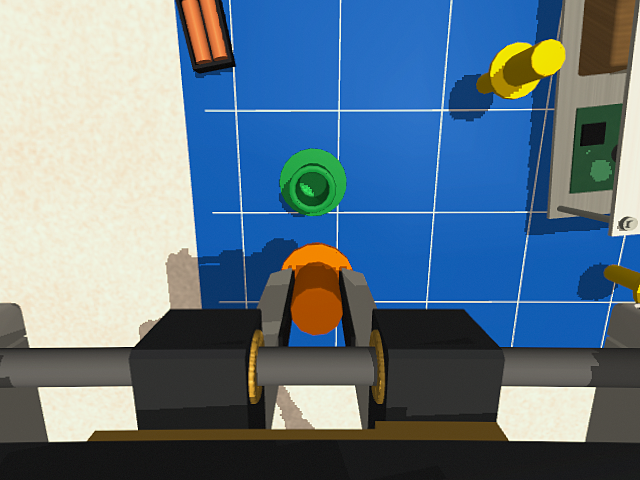

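The tube mouth is at (313,187) and the plug at (317,300), held straight. The relative offset is x +40 mm, y +3.3 mm. I'm moving over it and lowering.

```bash
python3 -m handwheel '[[0,0,0,0.025,-0.003,0,0],[0,0,0,0.04,-0.003,0,0],[0,0,0,0.04,-0.003,0,0],[0,0,0,0.04,-0.003,0.02,0],[0,0,0,0.04,-0.003,0.04,0],[0,0,0,0.04,-0.003,0.05,0],[0,0,0,0.04,-0.003,0.06,0],[0,0,0,0.04,-0.003,0.07,0],[0,0,0,0.04,-0.003,0.08,0],[0,0,0,0.04,-0.003,0.09,0],[0,0,0,0.04,-0.003,0.098,0],[0,0,0,0.04,-0.003,0.102,0],[0,0,0,0.04,-0.003,0.102,0]]'
```

```text
clock: 6.85
ee_pos: [480.2, 326.0, 82.7]
orientation: [0.0, 1.0, 0.0, -0.001]
wrist_force: [-0.7, 0.4, -0.6]
finger_gap: 23.3
```

```bash
python3 -m handwheel '[[0,0,0,0,0,0.001,0],[0,0,0,0,0,0.002,0],[0,0,0,0,0,0.003,0],[0,0,0,0,0,0.003,0]]'; python3 -m handwheel '[[0,0,0,0,0,0,0.5],[0,0,0,0,0,0,0.5],[0,0,0,0,0,0,0.5],[0,0,0,0,0,0,0.5],[0,0,0,0,0,0,0.5],[0,0,0,0,0,0,0.5],[0,0,0,0,0,-0.02,0.6],[0,0,0,0,0,-0.05,1],[0,0,0,0,0,-0.09,1],[0,0,0,-0.02,0,-0.12,1],[0,0,0,-0.04,0,-0.12,1],[0,0,0,-0.04,0,-0.12,1],[0,0,0,-0.04,0,-0.12,1]]';  python3 - <<'E'
from h import *
c=grab('wrist','w4.png'); pickle.dump(c,open('w4.pkl','wb')); s=sense();print(s['ee_pos'],s['finger_gap'],s['wrist_force'])
h=cv2.cvtColor(c['pixels'],cv2.COLOR_RGB2HSV); m=cv2.inRange(h,(4,120,60),(14,255,255))>0
q,u,v=world(c,m)
for a,b in((65,80),(110,120)):
    t=q[(q[:,2]>a)&(q[:,2]<b)&(np.hypot(q[:,0]-480,q[:,1]-325)<50)]
    if len(t)>5: print(len(t),cv2.minEnclosingCircle(t[:,:2].astype(np.float32)),np.median(t[:,2]),t[:,2].std())
E
```

```text
clock: 7.25
ee_pos: [480.5, 326.2, 80.5]
orientation: [-0.0, 1.0, 0.0, 0.0]
wrist_force: [-0.4, 0.1, -1.1]
finger_gap: 23.5
clock: 8.55
ee_pos: [440.5, 326.0, 200.2]
orientation: [0.0, 1.0, 0.001, 0.0]
wrist_force: [0.7, 0.4, 0.0]
finger_gap: 93.9
[440.86646133 325.98611123 199.81208019] 93.86803569434495 [ 0.6690088   0.7505403  -0.07406022]
173 ((480.2307434082031, 326.5963439941406), 20.47275161743164) 75.16746337084737 0.717845206481516
67 ((480.37518310546875, 326.7733459472656), 11.751077651977539) 114.13360908262439 1.207544876330747
```

View pics/w4.png

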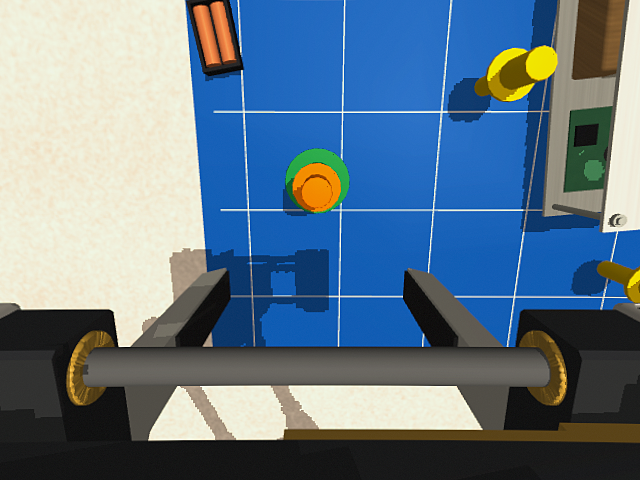

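The parked plug is at (316,190): flange underside at about 70 mm, offset under 1 mm, upright. On to the probe.

```bash
python3 -m handwheel '[[0,0,0,0,0.03,-0.02,1],[0,0,0,0,0.075,-0.03,1],[0,0,0,0,0.12,-0.03,1],[0,0,0,0,0.165,-0.03,1],[0,0,0,0,0.21,-0.03,1],[0,0,0,0,0.255,-0.03,1],[0,0,0,0,0.3,-0.03,1],[0,0,0,0,0.345,-0.03,1],[0,0,0,0,0.39,-0.03,1],[0,0,0,0,0.435,-0.03,1],[0,0,0,0.01,0.48,-0.03,1],[0,0,0,0.01,0.525,-0.03,1],[0,0,0,0.01,0.57,-0.03,1],[0,0,0,0.01,0.61,-0.03,1],[0,0,0,0.01,0.635,-0.03,1],[0,0,0,0.01,0.646,-0.03,1],[0,0,0,0.01,0.646,-0.03,1],[0,0,0,0.01,0.646,-0.03,1],[0,0,0,0.01,0.646,-0.03,1]]'; python3 - <<'E'
from h import *
c=grab('wrist','w5.png'); pickle.dump(c,open('w5.pkl','wb')); s=sense();print(s['ee_pos'],s['joint_pos'])
p,u,v=world(c); n=(np.hypot(p[:,0]-498,p[:,1]+321)<70)
for a,b in((160,172),(90,98),(2,14)):
    q=p[n&(p[:,2]>a)&(p[:,2]<b)]
    print(a,len(q),cv2.minAreaRect(q[:,:2].astype(np.float32)) if len(q)>5 else '',np.median(q[:,2]))
E
```

```text
clock: 10.5
ee_pos: [450.9, -318.4, 230.5]
orientation: [-0.0, 1.0, 0.001, -0.0]
wrist_force: [0.1, 0.5, -0.1]
finger_gap: 94.0
[ 450.95540178 -318.41690611  230.61325096] [-7.41056698e-01  2.28165773e-01  1.50882810e+00  2.89993722e-04
  1.40482976e+00  8.27580551e-01]
160 1218 ((499.761962890625, -319.6496887207031), (24.229400634765625, 24.24455451965332), 60.749656677246094) 165.16906500810256
90 1504 ((499.3594055175781, -320.8055725097656), (45.97749710083008, 45.990867614746094), 33.24715805053711) 95.17707919160637
2 1420 ((499.1213073730469, -321.9314270019531), (137.59603881835938, 133.93035888671875), 11.52125072479248) 6.916382462222572
```

View pics/w5.png

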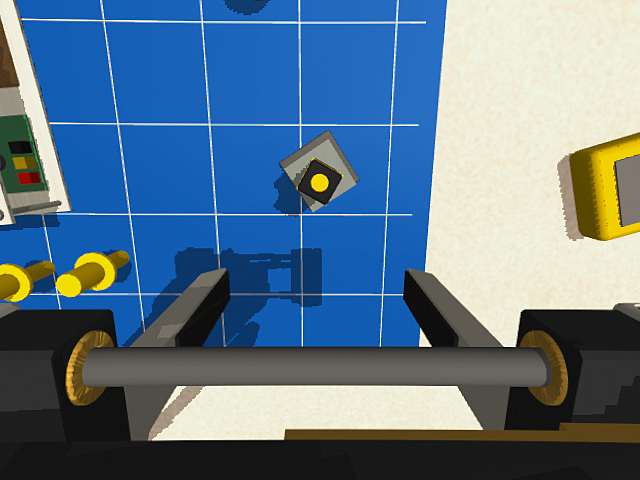

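The probe handle is at (320,182), yaw square at −29.25°, centre (499.8,−319.6). The stand's own yaw differs. I'm turning the tool to match, then descending.

```bash
python3 -m handwheel '[[0,0,8,0.015,0.001,0,0.8],[0,0,16,0.03,0.001,0,0.7],[0,0,24,0.045,0.001,0,0.6],[0,0,29.25,0.049,0.001,0,0.6],[0,0,29.25,0.049,0.001,0,0.6],[0,0,29.25,0.049,0.001,0.03,0.6],[0,0,29.25,0.049,0.001,0.06,0.6],[0,0,29.25,0.049,0.001,0.085,0.6],[0,0,29.25,0.049,0.001,0.105,0.6],[0,0,29.25,0.049,0.001,0.118,0.6],[0,0,29.25,0.049,0.001,0.118,0.6],[0,0,29.25,0.049,0.001,0.118,0.6],[0,0,29.25,0.049,0.001,0.118,0],[0,0,29.25,0.049,0.001,0.118,0],[0,0,29.25,0.049,0.001,0.118,0],[0,0,29.25,0.049,0.001,0.118,0],[0,0,29.25,0.049,0.001,0.118,0],[0,0,29.25,0.049,0.001,0.118,0],[0,0,29.25,0.049,0.001,0.118,0],[0,0,29.25,0.049,0.001,0.118,0]]'; python3 -m handwheel '[[0,0,0,0,0,0,0],[0,0,0,0,0,0,0],[0,0,0,0,0,0,0]]'
```

```text
clock: 12.55
ee_pos: [500.1, -320.8, 112.8]
orientation: [0.0, 0.968, -0.252, 0.0]
wrist_force: [0.9, 0.6, 3.1]
finger_gap: 23.8
clock: 12.85
ee_pos: [500.1, -320.8, 112.8]
orientation: [0.0, 0.968, -0.252, 0.0]
wrist_force: [-1.1, 1.0, 5.0]
finger_gap: 23.6
```

```bash
python3 -m handwheel '[[0,0,0,0,0,-0.01,0],[0,0,0,0,0,-0.03,0],[0,0,0,0,0,-0.05,0],[0,0,0,0,0,-0.07,0],[0,0,0,0,0,-0.09,0],[0,0,0,0,0,-0.11,0],[0,0,0,0,0,-0.125,0],[0,0,0,0,0,-0.13,0],[0,0,0,0,0,-0.13,0],[0,0,0,0,0,-0.13,0],[0,0,0,0,0,-0.13,0]]'; python3 - <<'E'
from h import *
s=sense();print(s['ee_pos'],s['orientation'],s['finger_gap'],s['joint_pos'])
a=s['ee_pos']; q=np.array(s['orientation'])
from scipy.spatial.transform import Rotation as R
M=R.from_quat(q[[1,2,3,0]]).as_matrix(); print(M.round(4).tolist())
d=np.array([508.3-a[0]-0,30-a[1],0]); print('to 60mm short etc (tool mm)',(M.T@d).round(1))
E
```

```text
clock: 13.95
ee_pos: [499.3, -320.5, 241.2]
orientation: [-0.0, 0.968, -0.252, -0.001]
wrist_force: [-0.2, -0.1, -0.8]
finger_gap: 23.8
[ 499.27403828 -320.45370502  241.24088457] [-4.00013388e-04  9.67668011e-01 -2.52224661e-01 -1.08719953e-03] 23.758427625634408 [-6.87741892e-01  2.88054316e-01  1.39934585e+00 -1.86847601e-04
  1.45650195e+00  1.39303343e+00]
[[0.8728, -0.4881, -0.0019], [-0.4881, -0.8728, 0.0013], [-0.0023, -0.0002, -1.0]]
to 60mm short etc (tool mm) [-163.2 -310.3    0.4]
```

```bash
python3 -m handwheel '[[0,0,-4,-0.018,-0.025,0,0],[0,0,-10,-0.041,-0.057,0,0],[0,0,-16,-0.064,-0.09,0,0],[0,0,-22,-0.09,-0.125,0,0],[0,0,-27,-0.115,-0.16,0,0],[0,0,-29.25,-0.14,-0.195,0,0],[0,0,-29.25,-0.163,-0.228,0,0],[0,0,-29.25,-0.185,-0.258,0,0],[0,0,-29.25,-0.2,-0.28,0,0],[0,0,-29.25,-0.205,-0.287,0,0],[0,0,-29.25,-0.205,-0.287,0,0],[0,0,-29.25,-0.205,-0.287,0,0],[0,0,-29.25,-0.205,-0.287,0,0]]'; python3 - <<'E'
from h import *
s=sense();print(s['ee_pos'],s['orientation'],s['finger_gap'])
w=grab('wrist','w6.png'); pickle.dump(w,open('w6.pkl','wb'))
c=grab('side'); pickle.dump(c,open('s6.pkl','wb'))
t=grab('top'); pickle.dump(t,open('t6.pkl','wb'))
p,u,v=world(w)
k=(p[:,2]>89)&(p[:,2]<100)&(np.hypot(p[:,0]-508,p[:,1]-30)<40); print('bush w',cv2.minEnclosingCircle(p[k][:,:2].astype(np.float32)))
for n,c2 in(('side',c),('top',t)):
    p,u,v=world(c2);k=(p[:,2]>91.5)&(p[:,2]<98)&(np.hypot(p[:,0]-508,p[:,1]-30)<40); print('bush',n,k.sum(),cv2.minEnclosingCircle(p[k][:,:2].astype(np.float32)))
p,u,v=world(c)
for z in range(140,300,10):
    q=p[(p[:,2]>z)&(p[:,2]<=z+10)&(np.hypot(p[:,0]-460,p[:,1]-30)<22)]
    if len(q)>3: print(z,len(q),q.mean(0).round(1),q.min(0).round(1)[:2],q.max(0).round(1)[:2])
o,d=ray(c,[[0,0]]);E=np.array(c['extrinsics'])
x=E[:3,:3]@np.array([460,30,190])+E[:3,3]; U=int(c['cx']+c['fx']*x[0]/-x[2]);V=int(c['cy']-c['fy']*-x[1]/x[2]*-1) ; V=int(c['cy']-c['fy']*x[1]/-x[2]); print(U,V)
y0=max(0,V-80);x0=max(0,U-80)
im=np.hstack([cv2.resize(c['pixels'][y0:y0+160,x0:x0+160],(400,400),interpolation=0),cv2.resize(w['pixels'][180:380,220:420],(400,400))]); cv2.imwrite('pics/c6.png',im[:,:,::-1]);print(x0,y0)
E
```

```text
clock: 15.25
ee_pos: [461.3, 28.6, 242.2]
orientation: [0.0, 1.0, -0.0, -0.0]
wrist_force: [0.3, -0.6, -1.2]
finger_gap: 24.2
[461.25383931  28.55029309 242.23430858] [ 3.61109705e-04  9.99999830e-01 -4.29588026e-04 -1.58981916e-04] 24.18636358125704
bush w ((508.3879699707031, 30.16214942932129), 22.80731773376465)
bush side 192 ((510.95770263671875, 28.36092758178711), 24.329208374023438)
bush top 0 ((0.0, 0.0), 0.0)
140 10 [461.4  27.7 146.3] [459.   25.1] [464.1  30.9]
150 14 [461.7  25.7 155.2] [458.8  22.6] [464.4  30.3]
160 18 [462.1  26.5 164.7] [459.2  23.3] [465.1  30.9]
170 19 [462.7  26.5 176.1] [458.3  23.9] [466.3  29. ]
180 16 [461.7  26.9 185. ] [458.1  23.8] [466.8  32.2]
190 16 [461.6  25.7 194.7] [458.2  20.6] [464.7  29.1]
200 17 [462.2  26.  204.5] [459.2  20.8] [465.6  29.9]
210 16 [462.8  25.8 213.8] [458.9  20.3] [466.3  30.9]
220 30 [461.   18.6 227.4] [450.7  14.6] [474.   37.6]
230 60 [461.1  18.6 234.7] [449.9  13.5] [474.4  34.9]
240 27 [454.5  18.6 245.2] [450.2   8.9] [468.4  41.7]
250 21 [452.6  20.7 255.1] [450.3   9.3] [464.1  36.2]
260 19 [452.8  19.8 264. ] [450.1   9.2] [466.3  33.1]
270 20 [452.1  20.7 274.5] [450.1   9.1] [463.  40.]
280 20 [452.3  18.5 285.1] [449.8   9.8] [474.5  33.1]
290 6 [453.5  16.4 292.7] [450.9   8.9] [460.6  21.5]
278 213
198 133
```

View pics/c6.png

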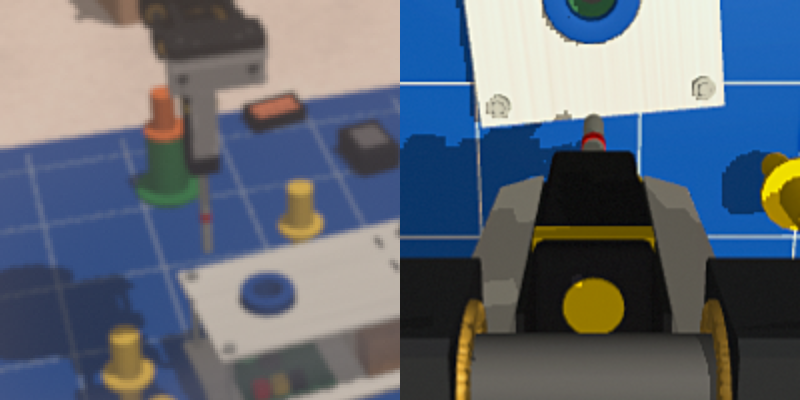

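The crop shows the rod hanging plumb with its red band under the handle, and the empty blue bush ahead with a clear hole. I'll locate the rod precisely in the wrist view relative to the bush, using the same camera for both.

```bash
python3 - <<'E'
from h import *
w=pickle.load(open('w6.pkl','rb'))
p,u,v=world(w)
k=(abs(p[:,0]-464)<14)&(abs(p[:,1]-29)<10)&(p[:,2]>130)&(p[:,2]<228)
o=ray(w,[[0,0]])[0]; dv=o-[462,29,180]; dv=dv/np.linalg.norm(dv); print('cam',o.round(1))
for vv in range(v[k].min(),v[k].max()+1,2):
    q=p[k&(v==vv)]; 
    if len(q)>2: print(vv,len(q),q.mean(0).round(1),'y',q[:,1].min().round(1),q[:,1].max().round(1),'xmax',q[:,0].max().round(1))
# bush bore & outer circle by image: fit of mouth-plane points
k=(p[:,2]>93.5)&(p[:,2]<96.5)&(np.hypot(p[:,0]-508,p[:,1]-30)<30); q=p[k]
print('bush rim',len(q),q[:,:2].min(0),q[:,:2].max(0),np.median(q[:,2]))
r=np.hypot(q[:,0]-508.4,q[:,1]-30.2); inner=q[r<14]; print('inner',len(inner), r.min(), r.max())
# red band
h=cv2.cvtColor(w['pixels'],cv2.COLOR_RGB2HSV); m=(cv2.inRange(h,(0,150,60),(5,255,255))|cv2.inRange(h,(172,150,60),(180,255,255)))>0
m[:,:300]=0;m[:,340:]=0;m[:200]=0;m[270:]=0
q,a,b=world(w,m); print('band',len(q),a.min(),a.max(),b.min(),b.max(),q.mean(0).round(1),q[:,2].min(),q[:,2].max())
E
```

```text
cam [529.4  29.2 421.7]
237 6 [464.3  29.  147.7] y 27.0 31.0 xmax 464.5
239 9 [463.7  29.4 152.2] y 26.2 32.6 xmax 464.5
241 10 [463.6  29.  158.1] y 25.5 32.5 xmax 464.4
243 10 [463.6  29.  164.5] y 25.6 32.4 xmax 464.3
245 9 [463.7  29.  170.7] y 25.6 32.4 xmax 464.5
247 10 [464.1  29.  177.8] y 25.7 32.3 xmax 465.0
249 11 [463.9  29.4 182.5] y 25.8 33.0 xmax 464.5
251 10 [463.5  28.7 186.4] y 25.1 32.9 xmax 464.5
253 12 [463.5  29.  191.4] y 25.2 32.9 xmax 464.7
255 33 [472.4  29.3 226.7] y 19.6 38.5 xmax 472.7
bush rim 1324 [485.93028643   8.24167396] [531.05396496  52.32768083] 95.02718635932831
inner 197 11.715868923725811 22.83430059805631
band 44 311 322 246 255 [463.9  29.1 182.3] 176.6148827609639 227.1006204743549
```

Offset from rod to hole is x +47.8 mm, y +1.3 mm, with the rod vertical. I'm going over, checking above the mouth, then lowering.

```bash
python3 -m handwheel '[[0,0,0,0.015,0,0,0],[0,0,0,0.032,-0.001,0,0],[0,0,0,0.043,-0.0013,0,0],[0,0,0,0.0478,-0.0013,0,0],[0,0,0,0.0478,-0.0013,0,0],[0,0,0,0.0478,-0.0013,0.01,0],[0,0,0,0.0478,-0.0013,0.02,0],[0,0,0,0.0478,-0.0013,0.03,0],[0,0,0,0.0478,-0.0013,0.035,0],[0,0,0,0.0478,-0.0013,0.035,0],[0,0,0,0.0478,-0.0013,0.035,0],[0,0,0,0.0478,-0.0013,0.035,0]]'; python3 - <<'E'
from h import *
w=grab('wrist');c=grab('side');s=sense();print(s['ee_pos'],s['finger_gap'])
p,u,v=world(w); k=(abs(p[:,0]-511)<8)&(abs(p[:,1]-30)<8)&(p[:,2]>104)&(p[:,2]<180); q=p[k]
print('w rod',len(q),'y',q[:,1].mean(),'xaxis',q[:,0].mean()-3.1,'zmin',q[:,2].min())
k=(p[:,2]>93.5)&(p[:,2]<96.5)&(np.hypot(p[:,0]-508,p[:,1]-30)<30); q=p[k]; print('w bush',q[:,:2].min(0),q[:,:2].max(0))
p,u,v=world(c)
for z in(105,120,140,155):
    q=p[(p[:,2]>z)&(p[:,2]<=z+15)&(np.hypot(p[:,0]-509,p[:,1]-30)<16)]
    if len(q): print('s',z,len(q),(q.mean(0)+[.8,3,0]).round(1))
q=p[(p[:,2]>93)&(p[:,2]<97)&(np.hypot(p[:,0]-509,p[:,1]-30)<30)]; print('s bush',len(q),q[:,:2].min(0).round(1),q[:,:2].max(0).round(1))
E=np.array(c['extrinsics']);x=E[:3,:3]@np.array([508,30,110])+E[:3,3]; U=int(c['cx']+c['fx']*x[0]/-x[2]);V=int(c['cy']-c['fy']*x[1]/-x[2])
im=np.hstack([cv2.resize(c['pixels'][V-60:V+60,U-60:U+60],(400,400),interpolation=2),cv2.resize(w['pixels'][180:330,245:395],(400,400))]); cv2.imwrite('pics/c7.png',im[:,:,::-1])
E
```

```text
clock: 16.6
ee_pos: [509.2, 31.0, 207.9]
orientation: [0.0, 1.0, 0.0, 0.0]
wrist_force: [0.1, 0.4, -1.8]
finger_gap: 24.0
[509.18659905  31.01602176 207.93580603] 23.738897612880926
w rod 184 y 31.597250531053948 xaxis 508.6381566817156 zmin 111.18488461495326
w bush [491.86540779   7.97453297] [531.07780184  52.40887726]
s 105 16 [511.4  32.3 114.7]
s 120 22 [510.9  31.6 127.4]
s 140 25 [510.7  31.6 146.6]
s 155 26 [510.3  31.4 162.9]
s bush 139 [489.2   4.5] [531.8  52.2]
```

View pics/c7.png

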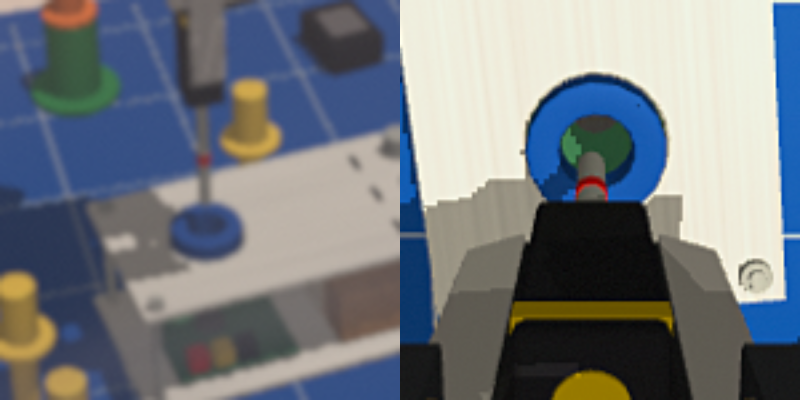

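The rod is above the bore and sits 1.4 mm left (+y); x agrees in both cameras. I'm correcting y and lowering 50 mm.

```bash
python3 -m handwheel '[[0,0,0,0,0.0014,0,0],[0,0,0,0,0.0014,0,0],[0,0,0,0,0.0014,0.004,0],[0,0,0,0,0.0014,0.008,0],[0,0,0,0,0.0014,0.012,0],[0,0,0,0,0.0014,0.016,0],[0,0,0,0,0.0014,0.02,0],[0,0,0,0,0.0014,0.024,0],[0,0,0,0,0.0014,0.028,0],[0,0,0,0,0.0014,0.032,0],[0,0,0,0,0.0014,0.036,0],[0,0,0,0,0.0014,0.04,0],[0,0,0,0,0.0014,0.044,0],[0,0,0,0,0.0014,0.048,0],[0,0,0,0,0.0014,0.05,0],[0,0,0,0,0.0014,0.05,0],[0,0,0,0,0.0014,0.05,0],[0,0,0,0,0.0014,0.05,0]]'; python3 - <<'E'
from h import *
w=grab('wrist');c=grab('side');s=sense();print(s['ee_pos'],s['finger_gap'],s['wrist_force'])
p,u,v=world(w); k=(abs(p[:,0]-511)<6)&(abs(p[:,1]-30)<7)&(p[:,2]>97)&(p[:,2]<137); q=p[k]
if len(q): print('w rod',len(q),'y',q[:,1].mean(),'xaxis',q[:,0].mean()-3.1,q[:,2].min(),q[:,2].max())
p,u,v=world(c)
q=p[(p[:,2]>98)&(p[:,2]<=135)&(np.hypot(p[:,0]-509,p[:,1]-30)<16)]
print('s rod',len(q),(q.mean(0)+[.8,3,0]).round(1))
k=(np.hypot(p[:,0]-509,p[:,1]-30)<18)&(p[:,2]>100)&(p[:,1]<24); print('handle under z',np.sort(p[k][:,2])[:8].round(1))
E=np.array(c['extrinsics']);x=E[:3,:3]@np.array([508,30,105])+E[:3,3]; U=int(c['cx']+c['fx']*x[0]/-x[2]);V=int(c['cy']-c['fy']*x[1]/-x[2])
im=np.hstack([cv2.resize(c['pixels'][V-40:V+40,U-40:U+40],(400,400),interpolation=2),cv2.resize(w['pixels'][180:330,245:395],(400,400))]); cv2.imwrite('pics/c8.png',im[:,:,::-1])
E
```

```text
clock: 18.5
ee_pos: [509.0, 29.6, 157.7]
orientation: [0.0, 1.0, 0.0, 0.0]
wrist_force: [0.4, -0.3, -1.2]
finger_gap: 23.9
[508.97183309  29.65486671 157.62837633] 23.740584008523218 [ 0.38242956  0.68435666 -1.71982499]
w rod 73 y 30.208149619103196 xaxis 508.41257564277646 97.05127534594757 112.35277336176682
s rod 53 [510.5  29.9 115.6]
handle under z [112.7 119.4 135.7 136.8 139.5 139.9 140.2 140.6]
```

View pics/c8.png

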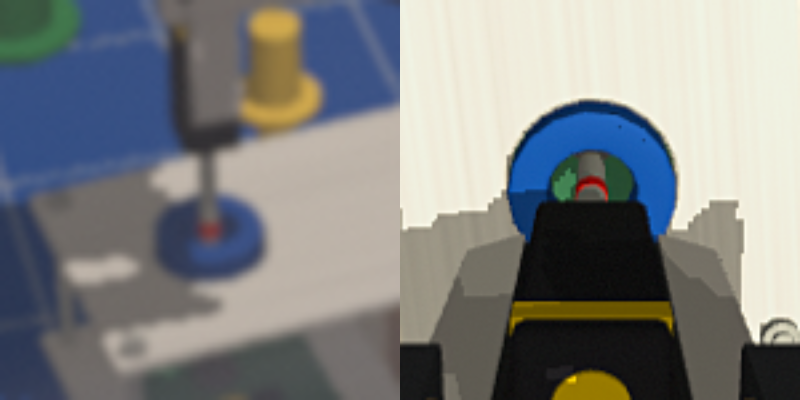

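The side view shows the red band at the bore mouth (210,232 in the crop). The wrist view shows the rod centred in the bush, matching within 0.2 mm. The handle underside is about 140 mm, so the band is about 95 mm. I'll settle and hand in.

```bash
python3 -m handwheel '[[0,0,0,0,0,0,0],[0,0,0,0,0,0,0],[0,0,0,0,0,0,0],[0,0,0,0,0,0,0]]' && python3 -c "
from workcell import env,sense
print(abs(sense()['dq']).max()); print(env.job_done())"
```

```text
clock: 19.0
ee_pos: [508.8, 29.6, 157.5]
orientation: [0.0, 1.0, 0.0, 0.0]
wrist_force: [-0.0, 1.0, -1.0]
finger_gap: 24.0
0.0019023637143330589
the job is handed in; nothing more can be done
None
```

The job is handed in at 19.0 s of the 53 s allowed. The orange plug is parked in the green tube, and the gripper is holding the probe still in the guide hole. No verdict was reported.

- **Plug:** in the wrist view its flange underside was at about 70 mm, on the rim. It sat within 1 mm of the tube axis and upright. I did not look at it again after moving on.
- **Probe position:** in the wrist camera the rod was within about 0.2 mm of the bush centre. The handle's underside was at about 140 mm, which puts the red band at about 95 mm, level with the mouth. The tool was vertical, and the rod had measured plumb before it went in.
- **Forces and motion:** the wrist force readings during the insertion were under 2 N, with no sign of touching the chassis. The joints were practically still at the end (0.002 rad/s).
- **Disagreement between cameras:** the side camera placed the rod and bush about 2 mm further out in x than the wrist camera. The shift was the same for both, so their relative position agreed. Its earlier y offset for the bush differed by about 2 mm, so I trusted the wrist view for the last correction.
- **Not checked:** I took no final measurement of the solder spool, cell holder or adapter, but the arm's path never came near them.

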